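# Stroke shut the lids along a row of tea tins

### The arm

A 7-joint arm with a two-finger parallel gripper is mounted at the origin on the work surface. World frame = base frame: x ahead of the robot, y to its left, z up, the work surface at z = 0. Lengths are in m, angles in rad, forces in N, time in s.
With the tool pointing down it reaches from about 0.4 to 0.925 m from the base axis. Payload 4.1 kg.
Tool frame: the origin (TCP) lies midway between the tips of the shut fingers; the grasp point (between the pads) lies 19 mm behind it; z points along the fingers, y is the line along which they close (so a half turn about z gives the same grasp; the last joint's range is limited). The gripper opens to 85 mm and grips with 20 to 120 N. Pads are 22 mm wide; open, the fingers measure 114 mm over their backs; the gripper's body (76 mm by 85 mm) begins 54 mm behind the grasp point. The pads swing forward as they close: fully open they stand 13 mm farther back than shut.
Start: joints at [-0.099, 0.398, 0.045, 1.537, -0.019, 1.207, -0.051], TCP at [0.65, 0, 0.231] pointing down, gripper open.
Joint ranges: [-2.82, 2.82], [-0.49, 2.23], [-1.37, 1.46], [0, 2.46], [-1.36, 4.5], [0.23, 2], [-2.94, 2.94]. Speed limits (rad/s): [2.57, 2.57, 3.14, 3.14, 3.14, 3.14, 3.14].

### API

Orientations are given as a unit quaternion [w, x, y, z].
In Python, from station import env, readout, vision, workorder gives the robot as it stands. The module is installed in compiled form; this text tells all that it offers. Calls block until the motion is done:
- env.reach(position, orientation): joint-space move of the TCP to a pose.
- env.move_l(position, frame=None, feed=0.15, stop_force=None): straight line of the TCP; frame=None keeps the orientation; feed is the mean speed in m/s. With stop_force (N) it stops when the force on the tool has changed by that much, and returns True; else False.
- env.set_joints(angles): joint-space move.
- env.gripper_to(opening, f_grip=None): finger opening in m; f_grip is the grip in N (None keeps the last); returns when the fingers have stopped.
- env.pause(seconds).
- env.ik(position, orientation): joint angles nearest the present ones, or None.
- readout.read_state(): the state.
- vision.snapshot(name): name is "scene" or "side" or "wrist"; returns the picture (420x560x3 uint8, red, green, blue); there is no depth.
- vision.camera_info(name): a dict with "fx", "fy", "cx", "cy" (pixels), "R" (3x3) and "t" (3): a world point X has camera coordinates R X + t; the wrist camera has in their place "mount" (4x4, takes a point from camera to tool coordinates, whose origin is the TCP and whose axes are the flange's). Camera axes: x right, y down, z forward; pixel columns grow to the right and rows downward; lengths in m; the calibration is good to about 2 mm. A picture is of the moment at which its call begins: read the wrist's pose just before it. camera_info takes no time and is no camera call.
A pose or a line that the arm cannot do raises env.MotionError and nothing moves.
- workorder.job_done(): hands the job in; it is judged then, once.
The state is a dict: "clock": time; "joint_positions": joint angles; "qd": joint speeds; "joint_efforts": joint torques, N m; "eef_pos": TCP position; "ee_rot": TCP orientation; "wrist_force": force on the tool from outside, world axes, zero at the start; "torque": the same for the moment, N m; "finger_gap": finger opening in m; "finger_force": force on a finger pad.
Only numpy, scipy, OpenCV 4.12 (cv2) and the standard library are available. Lean on these libraries where they do the work, as an engineer would, in place of code of your own. Each camera call takes 0.05 s, during which the arm holds its last target. There are 200 camera calls.

### The job

In the open gift box the hinged lids of the six tea tins in the row nearest you stand ajar. Run your fingertips lightly along the tops of that row, from the hinge side of each lid towards its raised edge, so that all six lids end fully shut and every tin stays standing in its place. Do not pick anything up, and leave the other things on the bench alone.

Things in the scene. Friction and masses are not known exactly. Their poses are not given: they have to be found in the camera images.
- gift_box: Open dark-wood gift box, fixed, 206 (x) x 331 (y) x 40 mm high, its lid off. Origin: centre of its underside; x points away from the robot across the rows, y to the left along them. It holds four rows of six tins; their shut tops stand 48 mm above the table, 8 mm above the rim. The three far rows are shut and cannot move; the row nearest the robot has its lids ajar.
- row_middle (a point): Middle of the nearest row, in the plane of its shut lids (48 mm above the table), 69 mm nearer the robot than the box's origin; axes as the gift box. The row runs along its y axis, tin centres at about y = +129, +77, +26, -26, -77, -129 mm (tin 1 to 6).
- tin1: Tin 1 of the nearest row, counted from the robot's left: gold tinplate box with hinged lid, 44 mm deep (x), 50 mm wide (y, along the row), 40 mm high when shut, about 75 g, loose, 1 to 2 mm from its neighbours. Origin: centre of its underside; x away from the robot, y left, z up.
- tin2: Tin 2 of the nearest row, counted from the robot's left: gold tinplate box with hinged lid, 44 mm deep (x), 50 mm wide (y, along the row), 40 mm high when shut, about 75 g, loose, 1 to 2 mm from its neighbours. Origin: centre of its underside; x away from the robot, y left, z up.
- tin3: Tin 3 of the nearest row, counted from the robot's left: gold tinplate box with hinged lid, 44 mm deep (x), 50 mm wide (y, along the row), 40 mm high when shut, about 75 g, loose, 1 to 2 mm from its neighbours. Origin: centre of its underside; x away from the robot, y left, z up.
- tin4: Tin 4 of the nearest row, counted from the robot's left: gold tinplate box with hinged lid, 44 mm deep (x), 50 mm wide (y, along the row), 40 mm high when shut, about 75 g, loose, 1 to 2 mm from its neighbours. Origin: centre of its underside; x away from the robot, y left, z up.
- tin5: Tin 5 of the nearest row, counted from the robot's left: gold tinplate box with hinged lid, 44 mm deep (x), 50 mm wide (y, along the row), 40 mm high when shut, about 75 g, loose, 1 to 2 mm from its neighbours. Origin: centre of its underside; x away from the robot, y left, z up.
- tin6: Tin 6 of the nearest row, counted from the robot's left: gold tinplate box with hinged lid, 44 mm deep (x), 50 mm wide (y, along the row), 40 mm high when shut, about 75 g, loose, 1 to 2 mm from its neighbours. Origin: centre of its underside; x away from the robot, y left, z up.
- lid1 (a joint): Opening of tin 1's lid, rad: 0 shut, starts at 0.12 to 0.42. A flat sheet 44 x 47 mm, 3 mm thick, with an 8 mm skirt; the hinge lies along the tin's left edge (y = +23.5, z = 37 mm in the tin), so the right-hand edge stands up (6 to 20 mm). The stiff hinge stays where it is left and yields to 0.2 N at the free edge, a few newtons near the hinge.
- lid2 (a joint): Opening of tin 2's lid, rad: 0 shut, starts at 0.12 to 0.42. A flat sheet 44 x 47 mm, 3 mm thick, with an 8 mm skirt; the hinge lies along the tin's left edge (y = +23.5, z = 37 mm in the tin), so the right-hand edge stands up (6 to 20 mm). The stiff hinge stays where it is left and yields to 0.2 N at the free edge, a few newtons near the hinge.
- lid3 (a joint): Opening of tin 3's lid, rad: 0 shut, starts at 0.12 to 0.42. A flat sheet 44 x 47 mm, 3 mm thick, with an 8 mm skirt; the hinge lies along the tin's left edge (y = +23.5, z = 37 mm in the tin), so the right-hand edge stands up (6 to 20 mm). The stiff hinge stays where it is left and yields to 0.2 N at the free edge, a few newtons near the hinge.
- lid4 (a joint): Opening of tin 4's lid, rad: 0 shut, starts at 0.12 to 0.42. A flat sheet 44 x 47 mm, 3 mm thick, with an 8 mm skirt; the hinge lies along the tin's left edge (y = +23.5, z = 37 mm in the tin), so the right-hand edge stands up (6 to 20 mm). The stiff hinge stays where it is left and yields to 0.2 N at the free edge, a few newtons near the hinge.
- lid5 (a joint): Opening of tin 5's lid, rad: 0 shut, starts at 0.12 to 0.42. A flat sheet 44 x 47 mm, 3 mm thick, with an 8 mm skirt; the hinge lies along the tin's left edge (y = +23.5, z = 37 mm in the tin), so the right-hand edge stands up (6 to 20 mm). The stiff hinge stays where it is left and yields to 0.2 N at the free edge, a few newtons near the hinge.
- lid6 (a joint): Opening of tin 6's lid, rad: 0 shut, starts at 0.12 to 0.42. A flat sheet 44 x 47 mm, 3 mm thick, with an 8 mm skirt; the hinge lies along the tin's left edge (y = +23.5, z = 37 mm in the tin), so the right-hand edge stands up (6 to 20 mm). The stiff hinge stays where it is left and yields to 0.2 N at the free edge, a few newtons near the hinge.
- spare_tin: Bystander: one more tin of the same kind, shut (44 x 50 x 40 mm), loose on the bench to the right of the box. Origin: centre of its underside.
- bowl: Bystander: shallow aluminium bowl, 110 mm across, 45 mm high, loose on the bench, far right. Origin: centre of its underside.
- spray_bottle: Bystander: white spray bottle with a blue head, 52 mm across, 158 mm tall, loose on the bench to the left of the box, nearer the robot. Origin: centre of its underside.
Mind the look-alikes: they are no part of the job. Leave any green or red look-alike of the tin1 alone.

How it is judged:
At the end, for the whole second after the job is handed in: All six lids are shut to within 0.08 rad (under 4 mm at the free edge), and each tin of the row is at rest in its row, upright within 0.04 rad, standing on the floor of the box within 3 mm (value of joint each of lid1, lid2, lid3, lid4, lid5, lid6 below 0.08 rad and angle between each of tin1, tin2, tin3, tin4, tin5, tin6's own z axis and vertical below 0.04 rad and z of each of tin1, tin2, tin3, tin4, tin5, tin6 in the frame of row_middle below -0.037 m and horizontal distance between each of tin1, tin2, tin3, tin4, tin5, tin6 and row_middle below 0.16 m and linear speed of each of tin1, tin2, tin3, tin4, tin5, tin6 below 0.01 m/s); the robot touches nothing.
It fails at once if a tin of the row is lifted from the floor of the box or tipped (z of any of tin1, tin2, tin3, tin4, tin5, tin6 in the frame of row_middle above -0.034 m or angle between any of tin1, tin2, tin3, tin4, tin5, tin6's own z axis and vertical above 0.15 rad).
It fails at once if a tin of the row or its lid is pressed with more than 40 N (contact force between any of the fingers, the arm and tin1 above 40 N or contact force between any of the fingers, the arm and tin2 above 40 N or contact force between any of the fingers, the arm and tin3 above 40 N or contact force between any of the fingers, the arm and tin4 above 40 N or contact force between any of the fingers, the arm and tin5 above 40 N or contact force between any of the fingers, the arm and tin6 above 40 N).
It fails at once if the gift box or the tins packed in it are pressed with more than 40 N (contact force between any of the fingers, the arm and gift_box above 40 N).
It fails at once if the spare tin, the bowl or the spray bottle is moved by more than 10 mm (distance of any of spare_tin, bowl, spray_bottle from where it was at the start of the episode above 0.01 m).
It also fails if it takes over 42 s, if anything falls off the work surface, if the arm or the gripper's body presses on something with over 40 N, if the wrist force passes 120 N, or if a joint passes its speed limit or range.

## Working session

There is one attempt and no reset: what is moved stays moved. The work goes in short steps, each a Python script; the robot and the scene stay as the last script left them, time stands still between calls to the robot, and variables do not carry over. Pictures are saved under pics/ and viewed, at most 10 in all, crops included, and the job is handed in when it is done.

```bash
mkdir -p pics
python3 - <<'E'
from station import env, readout, vision
import cv2
for n in("scene","side","wrist"):
    s=readout.read_state(); im=vision.snapshot(n); cv2.imwrite(f"pics/{n}0.png",im[:,:,::-1])
    print(n,vision.camera_info(n))
print(s["clock"],s["eef_pos"],s["ee_rot"],s["wrist_force"],s["finger_gap"])
a=cv2.imread("pics/scene0.png");b=cv2.imread("pics/wrist0.png")
E
```

```text
scene {'fx': 521.7518633392931, 'fy': 521.7518633392931, 'cx': 286.0843639125246, 'cy': 207.10258893493238, 'R': array([[-0.00619741,  0.99978776, -0.01964751],
       [ 0.69044836, -0.00993443, -0.72331346],
       [-0.72335513, -0.01804826, -0.69024026]]), 't': array([ 0.01939495, -0.29756538,  1.71792669])}
side {'fx': 386.78851231095865, 'fy': 386.78851231095865, 'cx': 279.78897117587894, 'cy': 215.17387662308266, 'R': array([[-9.93939633e-01, -1.09927237e-01,  9.52688446e-05],
       [-5.68341914e-02,  5.13140934e-01, -8.56420607e-01],
       [ 9.40950649e-02, -8.51235799e-01, -5.16278737e-01]]), 't': array([0.48903737, 0.09771218, 0.91381036])}
wrist {'fx': 377.8242464491257, 'fy': 377.8242464491257, 'cx': 279.01149603640283, 'cy': 210.12234934605416, 'mount': array([[-1.04648930e-03, -9.54276890e-01, -2.98922267e-01,
         7.58846155e-02],
       [ 9.99998735e-01, -1.35659165e-03,  8.29901666e-04,
         1.09897560e-04],
       [-1.19747143e-03, -2.98921020e-01,  9.54277103e-01,
        -1.42384372e-01],
       [ 0.00000000e+00,  0.00000000e+00,  0.00000000e+00,
         1.00000000e+00]])}
0.1 [6.49437681e-01 1.05295925e-05 2.30373706e-01] [-5.74167859e-04  7.07070113e-01  7.07142912e-01 -6.54475601e-04] [ 0.48557284 -0.10140031  0.44202436] 0.08556226638430904
```

View pics/scene0.png

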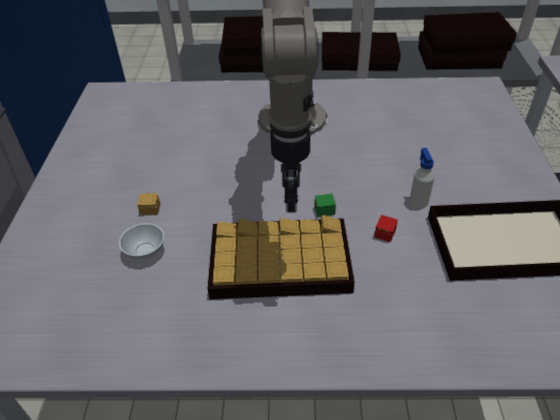

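View pics/wrist0.png

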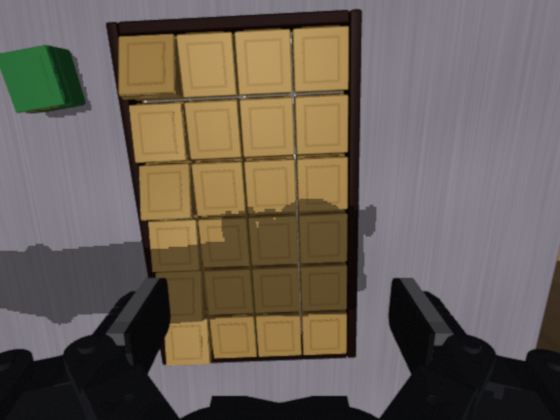

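The wrist view shows the box (x to the right, y up). The near row is the left column, with tin 1 at about (148,66) and tin 6 at about (186,343). The green and red cubes and the lone gold tin are outside the box and are not part of the job. I'll enlarge the view to find the rim corners.

Run:
```python
import cv2,numpy as np
b=cv2.imread("pics/wrist0.png")
c=[b[0:90,90:210],b[0:90,290:410],b[320:410,130:250],b[310:400,300:420]]
c=[cv2.resize(np.clip(i*1.5,0,255).astype('uint8'),(400,300),interpolation=cv2.INTER_CUBIC) for i in c]
cv2.imwrite("pics/wc.png",np.vstack([np.hstack(c[:2]),np.hstack(c[2:])]))
a=cv2.imread("pics/scene0.png")
cv2.imwrite("pics/sc.png",cv2.resize(a[205:305,195:365],(800,470),interpolation=cv2.INTER_CUBIC))
```

```text
(no output)
```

View pics/wc.png

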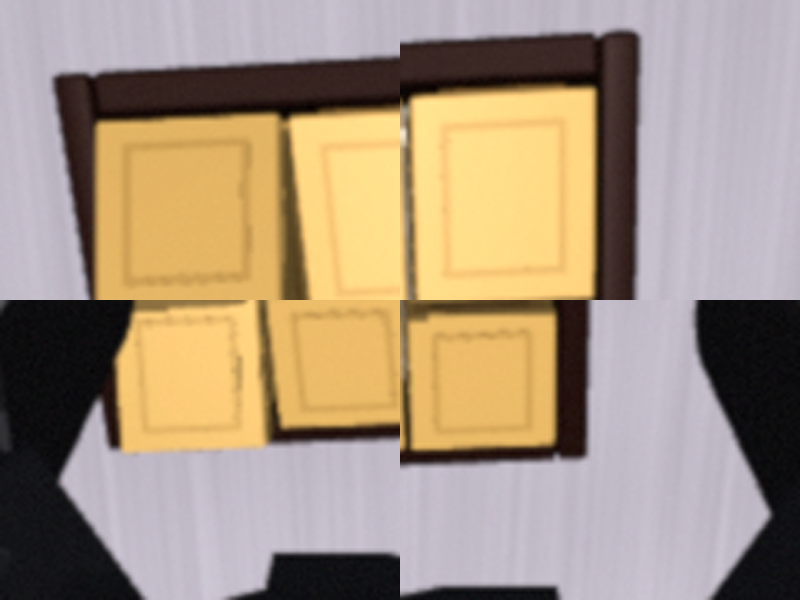

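View pics/sc.png

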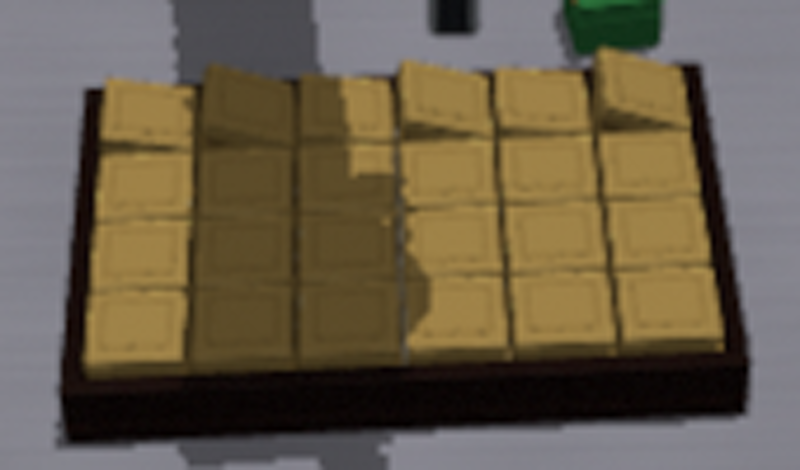

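Wrist rim corners: (106.5,22.8), (361.4,10), (355.8,357.1), (162.4,364). Scene rim corners: (213.7,223.7), (343.1,218.8), (208.8,286.8), (353.3,281.5). In both views all six near lids stand up on the right, and tins 1, 3 and 5 look the most open. I'll fit the box pose next.

```bash
cat > fit.py <<'E'
import numpy as np
from station import env, readout, vision
from scipy.optimize import least_squares
from scipy.spatial.transform import Rotation as Ro
s=readout.read_state(); q=s["ee_rot"]; Rt=Ro.from_quat([q[1],q[2],q[3],q[0]]).as_matrix(); p=np.array(s["eef_pos"])
ci=vision.camera_info("wrist"); M=ci["mount"]; Rwc=Rt@M[:3,:3]; tc=Rt@M[:3,3]+p
W=(ci,Rwc.T,-Rwc.T@tc); c2=vision.camera_info("scene"); S=(c2,c2["R"],c2["t"])
def proj(C,X):
    c=C[0]; k=X@C[1].T+C[2]; return np.c_[c["fx"]*k[:,0]/k[:,2]+c["cx"],c["fy"]*k[:,1]/k[:,2]+c["cy"]]
h,w=.103,.1655
B=np.array([[-h,w,.04],[h,w,.04],[h,-w,.04],[-h,-w,.04]])
uw=np.array([[106.5,22.8],[361.4,10],[355.8,357.1],[162.4,364]])
us=np.array([[343.1,218.8],[353.3,281.5],[208.8,286.8],[213.7,223.7]])
def X(v): return B@Ro.from_euler('z',v[2]).as_matrix().T+[v[0],v[1],0]
f=lambda C,u:(lambda v:(proj(C,X(v))-u).ravel())
for n,F in(("w",f(W,uw)),("s",f(S,us)),("both",lambda v:np.r_[f(W,uw)(v),f(S,us)(v)])):
    r=least_squares(F,[.65,0,0]); print(n,r.x.round(4),r.fun.round(1))
v=r.x; print("row",Ro.from_euler('z',v[2]).apply([-.069,0,.048])+[v[0],v[1],0])
E
python3 fit.py
```

```text
w [ 0.6208 -0.0316  0.0443] [-1.8 -0.7  1.7 -0.9  0.6  1.6 -0.6  2. ]
s [ 0.6217 -0.0298  0.0415] [ 1.1 -1.5  1.5  0.5 -1.9  1.2 -0.7 -1.3]
both [ 0.6208 -0.0314  0.0441] [-1.7 -1.1  1.9 -1.2  0.7  1.5 -0.6  1.8  0.3 -1.9  0.9  0.  -2.5  1.
 -1.4 -1.5]
row [ 0.55190206 -0.03444103  0.048     ]
```

Both cameras agree to within 2 mm, giving the row middle at (0.552, -0.034) and yaw 0.044. I'll shut the fingers and sweep just above the shut plane with a force guard.

```bash
cat > sweep.py <<'E'
import sys,numpy as np,cv2
from station import env, readout, vision
from scipy.spatial.transform import Rotation as Ro
z=float(sys.argv[1]); c=np.array([.552,-.0344]); yaw=.044
R=Ro.from_euler('z',yaw)*Ro.from_quat([.70711,.70711,0,0]); q=R.as_quat()[[3,0,1,2]]
P=lambda y,h:list(np.r_[c+Ro.from_euler('z',yaw).apply([0,y,0])[:2],h])
def show(t):
    s=readout.read_state(); print(t,round(s["clock"],2),np.round(s["eef_pos"],4),np.round(s["wrist_force"],1))
env.gripper_to(0.0); env.reach(P(.172,.10),q); show("above")
print(env.move_l(P(.172,z),feed=.1,stop_force=8)); show("down")
for y in np.arange(.115,-.19,-.0575):
    hit=env.move_l(P(y,z),feed=.07,stop_force=12); show(f"y={y:.3f} {hit}")
    if hit: break
env.move_l(list(np.r_[readout.read_state()["eef_pos"][:2],.13]),feed=.15); show("up")
im=vision.snapshot("scene"); cv2.imwrite(f"pics/after{sys.argv[2]}.png",cv2.resize(im[205:305,195:365,::-1],(800,470),interpolation=cv2.INTER_CUBIC))
E
python3 sweep.py 0.049 1
```

```text
above 1.79 [0.5465 0.1364 0.1011] [ 0.3  0.  -0.2]
False
down 2.45 [0.5451 0.1372 0.0494] [-0.2  0.5  0.5]
y=0.115 False 3.42 [0.5469 0.081  0.0489] [-0.  -0.2  0. ]
y=0.058 False 4.39 [0.5495 0.0235 0.049 ] [ 0.1 -0.3  0.2]
y=0.000 False 5.37 [ 0.5519 -0.0339  0.0489] [ 0.5  0.3 -0.5]
y=-0.058 False 6.34 [ 0.5544 -0.0915  0.0489] [-0.1  0.2 -0.4]
y=-0.115 False 7.32 [ 0.557  -0.1488  0.0489] [0.5 0.5 1.1]
y=-0.173 False 8.29 [ 0.5597 -0.206   0.0489] [-0.7 -0.2  0.6]
up 8.98 [ 0.559  -0.2056  0.1293] [ 0.1  0.5 -0.9]
```

View pics/after1.png

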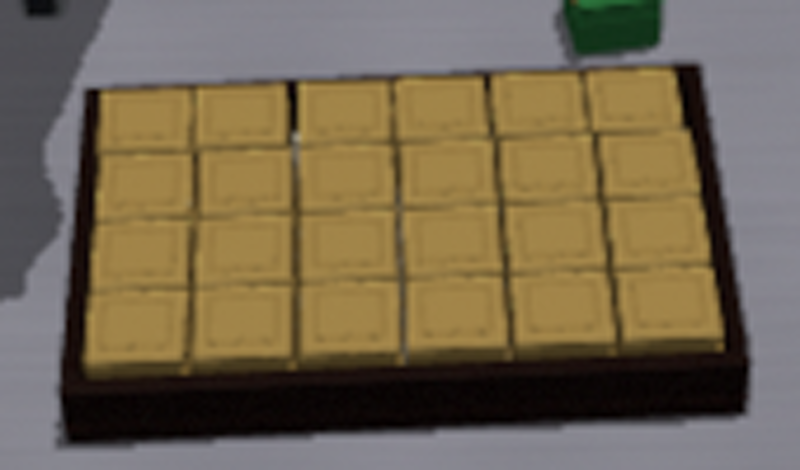

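The enlarged scene view shows all six near-row tops flat and level with the shut rows, with the tins still in their row. One side view will check the heights.

Run:
```python
from station import vision
import cv2,numpy as np
exec(open("fit.py").read().split("h,w=")[0])
c=vision.camera_info("side");C=(c,c["R"],c["t"])
X=Ro.from_euler('z',.044).apply([[0,.16,0],[0,-.16,0],[.13,0,0],[-.03,0,0]])+[.552,-.0344,.048]
u=proj(C,X);print(u)
a,b=u.min(0).astype(int)-15,u.max(0).astype(int)+15
im=vision.snapshot("side")[a[1]:b[1],a[0]:b[0],::-1];o=cv2.imread("pics/side0.png")[a[1]:b[1],a[0]:b[0]]
print(a,b,im.shape); k=min(800/im.shape[1],300/im.shape[0])
cv2.imwrite("pics/side1.png",np.vstack([cv2.resize(i,None,fx=k,fy=k,interpolation=cv2.INTER_CUBIC) for i in(o,im)]))
```

```text
[[248.97322734 256.93866616]
 [263.97648521 189.02286795]
 [206.37750493 216.41320483]
 [269.44716918 218.61053378]]
[191 174] [284 271] (97, 93, 3)
```

View pics/side1.png

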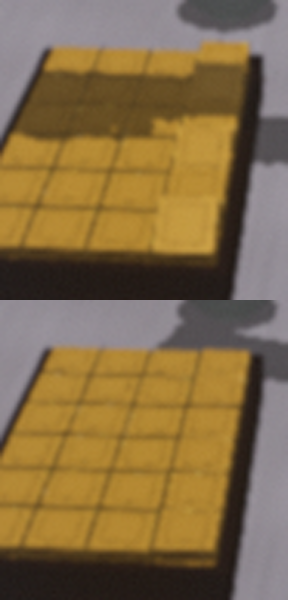

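The side view, with before above and after below, shows the near row (right column) now level with the shut rows. Nothing else has moved, and the arm is clear.

```bash
python3 -c "
from station import workorder
print(workorder.job_done())"
```

```text
the job is handed in; nothing more can be done
None
```

I closed all six lids with one light sweep. The camera views show every near-row tin upright in its row, and the job is handed in, though the station reported no verdict.

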